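# Set the tattoo power unit and start it

## Robot

A 6-joint arm with a two-finger parallel gripper is mounted at the origin on the work surface. World frame = base frame: x ahead of the robot, y to its left, z up, the work surface at z = 0. Lengths are in m, angles in rad, forces in N, time in s.
With the tool pointing down it reaches from about 0.15 to 0.775 m from the base axis. Payload 6.1 kg.
Tool frame: the origin (TCP) lies between the finger pads; the fingertips stand 25 mm ahead of it and the grasp point (between the pads) lies 6 mm ahead of it; z points along the fingers, y is the line along which they close (so a half turn about z gives the same grasp; the last joint's range is limited). The gripper opens to 85 mm and grips with 20 to 120 N. Pads are 22 mm wide; open, the fingers measure 114 mm over their backs; the gripper's body (76 mm by 85 mm) begins 54 mm behind the grasp point. The pads swing forward as they close: fully open they stand 13 mm farther back than shut.
Start: joints at [-1.224, 0.126, -0.04, 1.405, 0, 1.571], TCP at [0.178, -0.494, 0.256] pointing down, gripper open.
Joint ranges: [-2.72, 2.72], [-0.95, 1.95], [-1.27, 1.35], [-1.78, 2.02], [-1.46, 1.47], [-3.14, 3.14]. Speed limits (rad/s): [2.39, 2.39, 3.01, 3.14, 3.14, 3.14].

## Interface

Orientations are given as a 3x3 rotation matrix whose columns are the frame's x, y, z axes.
In Python, from station import bot, imaging, order gives the robot as it stands.
- The arm moves only by the tool play_rows, never from a script. Its argument "rows" is a list of rows, each a list of 2 entries, a list of its own where there are three numbers: the shift along the tool's x, y, z each as a share of 30 mm, from -1 to 1, then the turn about the tool's z as a share of 0.12 rad, from -1 to 1. A call has exactly 8 rows; each row shifts and turns the commanded pose from where the row before left it, along the tool's axes as they then stand; what a row does not reach is not made up. A row lasts 1/8 s, in which the tool goes at most 62.5 mm and 10.7 degrees, less where a joint would pass 70% of its speed; a pose out of reach is approached as far as the arm can. A call with a number of a shift or a turn outside -1 to 1 is refused whole. A call with a gripper value outside its range is refused whole. "jaw" is the opening, from -1 (shut) to 1 (fully open), set as the call begins (left out, the last holds). The fingers move at their own pace and stop on an object; the grip force is fixed at half the most. Time passes only in rows, so rows that do not move let the fingers close, or fill a call up. It gives the time, the measured TCP pose, the force, the opening and the grip force at its end, in the units of the state.
- bot.get_obs(): the state, without advancing time (a new reading comes with each control period).
- imaging.snapshot(name): name is "scene" or "top" or "wrist"; returns a dict with "pixels" (400x640x3 uint8, red, green, blue), "fx", "fy", "cx", "cy" (pixels), "extrinsics" (4x4, takes a point from world to camera coordinates). Camera axes: x right, y up, looking along -z (the intrinsics and any distortion apply to the point x, -y, -z); pixel columns grow to the right and rows downward; lengths in m; the calibration is good to about 2 mm. A picture is of the moment at which its call begins. There is no depth.
- order.close_job(): hands the job in; it is judged then, once.
The state is a dict: "time_s": time; "joints": joint angles; "joint_vel": joint speeds; "tau": joint torques, N m; "position": TCP position; "orientation": TCP orientation; "contact_force": force on the tool from outside, world axes, zero at the start; "ft_torque": the same for the moment, N m; "grip_width": opening from 0.0 (shut) to 1.0 (fully open); "grasp_force": force on a finger pad.
Only numpy, scipy, OpenCV 4.12 (cv2) and the standard library are available. Lean on these libraries where they do the work, as an engineer would, in place of code of your own. Each camera call takes 0.05 s, during which the arm holds its last target. There are 200 camera calls.

## Task

Set the tattoo machine's power unit to level six: with a fingertip against the side of the selector's pointer bar, push it round clockwise click by click until it points at the sixth round dot after the off dash, without going on to the seventh and without pinching the bar. Only then press the round start button beside it all the way down, and let it go. Leave the bottles, cup, tape, tray and pen machine standing where they are.

Things in the scene. Friction and masses are not known exactly. Their poses are not given: they have to be found in the camera images.
- unit: black bench power unit, fixed, a flat box 160 (x) by 240 (y) by 60 mm high; origin at the centre of its underside, x axis pointing away from its user (to the far side), y to the left, z up. On its top are the selector (axis at x 0, y +45 mm), ringed 68 mm from the axis by a white dash (off) and nine white dots, and the start button (x -10, y -85 mm)
- selector (a joint): selector angle about its vertical axis, rad; 0 = at the off dash, grows clockwise seen from above; a click every 0.5236 (30 degrees), dot n at n x 0.5236, the sixth at 3.1416; stops at 0 and 4.712. At 0 the pointer is 135 degrees anticlockwise from the unit's x axis (near left); at the sixth dot 45 degrees clockwise from x (far right). Starts in a detent, off to the fourth dot
- selector_axis (a point): on the selector's axis, at the top face of its pointer bar, 94 mm above the table. A sprung detent holds the selector in each position: pushed a little past half-way it snaps into the next by itself, short of that it springs back. Pushing over a click takes about 0.18 N m, 4 to 5 N at 42 mm from the axis
- pointer_tip (a point): outer end of the aluminium pointer bar, at its top face, 55 mm from the axis. The bar is 16 mm wide, 28 mm tall (66 to 94 mm above the table) and reaches from 15 mm behind the axis to this tip; it stands on a low disc 52 mm across and 6 mm high
- pointer_rear: anticlockwise (trailing) half, 8 mm, of the pointer bar, the side to push on; origin on the selector's axis at the unit's top, x along the pointer
- pointer_lead: clockwise (leading) half, 8 mm, of the pointer bar; origin as above; touching both halves hard at once counts as pinching
- start (a joint): travel of the start button, m: 0 released, 0.006 fully down; springs back when let go, about 5 N fully down
- start_top (a point): centre of the top of the round steel start button, 30 mm across, pressed straight down
- soap_bottle: tall green bottle, 66 mm across, 200 mm high, standing to the left of the unit; origin at the centre of its underside
- ink_bottle: small black ink bottle with white cap, 26 mm across, 45 mm high, standing on the unit's top near its far edge, about 58 mm beyond and 80 mm to the right of the selector axis; origin at the centre of its underside
- ink_bottle2: ink bottle 36 mm across, 80 mm high, standing beyond the unit; origin at the centre of its underside
- tape_roll: roll of paper tape lying flat, 80 mm across, 25 mm high, to the right of the unit; origin at the centre of its underside
- tattoo_pen: dark steel pen machine standing on end, 34 mm across, 115 mm high, beyond the unit; origin at the centre of its underside
- pen_cup: blue ceramic cup, 72 mm across, 90 mm high, beyond and right of the unit; origin at the centre of its underside
- cap_tray: flat steel tray with compartments, 90 by 130 mm, 20 mm high, right of the unit; origin at the centre of its underside

How it is judged:
By the outcome, as a careful person would: the job done as asked, in the order asked, and still so for the second after the job is handed in, with the robot touching nothing.
It also fails if it takes over 61 s, if anything falls off the work surface, if the arm or the gripper's body presses on something with over 40 N, if the wrist force passes 120 N, or if a joint passes its speed limit or range.

## Working session

There is one attempt and no reset: what is moved stays moved. The work goes in short steps, Python scripts to look and compute and a tool call to move; the robot and the scene stay as the last step left them, time stands still between calls to the robot, and variables do not carry over. Pictures are saved under pics/ and viewed, at most 10 in all, crops included, and the job is handed in when it is done.

Besides the shell and the picture viewer there is one more tool, called by a JSON object that holds its "name" and its "arguments". play_rows: Moves the arm, as the interface text tells. Its arguments: {"type":"object","properties":{"rows":{"type":"array","items":{"type":"array"}},"jaw":{"type":"number"}},"required":["rows"]}

```bash
mkdir -p pics
python3 - <<'E'
from station import bot, imaging
import cv2,pickle
o=bot.get_obs();print(o)
for n in("top","scene"):
    s=imaging.snapshot(n);cv2.imwrite(f"pics/{n}0.png",s["pixels"][:,:,::-1]);pickle.dump(s,open(f"pics/{n}0.pkl","wb"))
    print({k:v for k,v in s.items() if k!="pixels"})
E
```

```text
{'time_s': 0.0, 'joints': array([-1.22398473e+00,  1.26378342e-01, -4.05965748e-02,  1.40536449e+00,
        2.49386348e-07,  1.57079593e+00]), 'joint_vel': array([ 0.00034718, -0.0013156 ,  0.00139094, -0.00060447, -0.00076161,
        0.00138597]), 'tau': array([-1.76630831e-03, -4.35913467e+01,  3.52925348e+01,  1.74755557e-02,
       -1.19937040e-04,  2.12999112e-07]), 'position': array([ 0.17832946, -0.49341394,  0.25553452]), 'orientation': array([[ 9.40461099e-01,  3.39900937e-01, -5.24258672e-04],
       [ 3.39901342e-01, -9.40459979e-01,  1.45128842e-03],
       [ 2.49995730e-07, -1.54307653e-03, -9.99998809e-01]]), 'contact_force': array([-0.3146342 ,  0.34678883,  0.38385853]), 'ft_torque': array([-0.01169269,  0.00468919, -0.02958228]), 'grasp_force': 0.0, 'grip_width': 0.9960326039306453}
{'fx': 404.7049510424758, 'fy': 404.7049510424758, 'cx': 314.63509840446864, 'cy': 199.00261289159226, 'extrinsics': array([[ 0.02383234, -0.99932712,  0.02788076, -0.01016212],
       [ 0.9895875 ,  0.02754152,  0.14127294, -0.54820021],
       [-0.14194576,  0.02422359,  0.989578  , -0.82522605],
       [ 0.        ,  0.        ,  0.        ,  1.        ]])}
{'fx': 471.0460028509958, 'fy': 471.0460028509958, 'cx': 319.62015198703875, 'cy': 199.60874078510673, 'extrinsics': array([[ 0.87653704,  0.48106146, -0.01620746, -0.48622443],
       [-0.31211764,  0.59369471,  0.74169345,  0.12348677],
       [ 0.36642241, -0.64506315,  0.67054317, -1.23637982],
       [ 0.        ,  0.        ,  0.        ,  1.        ]])}
```

View pics/top0.png

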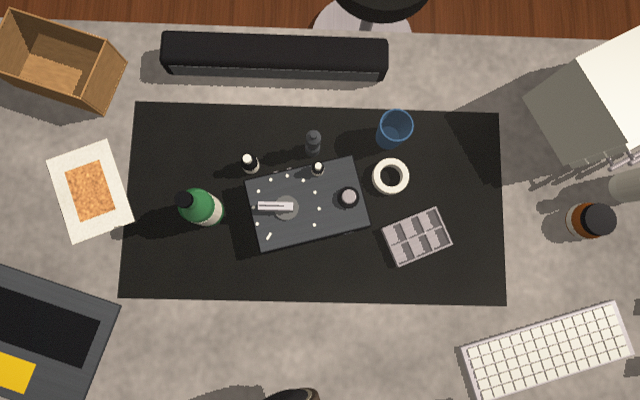

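The unit shows at about (307,205), with the selector near (285,207) and the start button near (348,196). I'll enlarge that area.

Run:
```python
import cv2
a=cv2.imread("pics/top0.png")[145:260,235:380];cv2.imwrite("pics/c1.png",cv2.resize(a,None,fx=5,fy=5,interpolation=cv2.INTER_CUBIC))
```

```text
(no output)
```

View pics/c1.png

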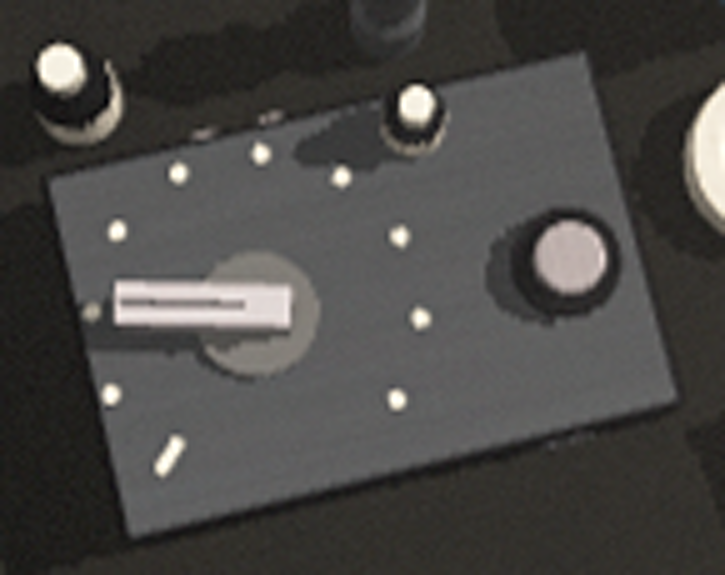

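View pics/scene0.png

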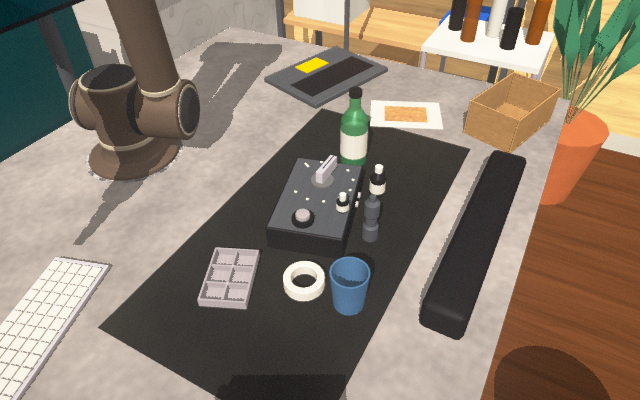

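Crop scale is 5, offset (235,145). The dash is at (170,455). Dots 1 to 9 run (111,394), (91,311), (117,231), (179,173), (261,154), (341,177), (400,236), (421,318), (397,400). The pointer tip is at (115,303), so it is on dot 2 and needs 4 clicks. The start button top is at (570,257). Next I'll fit the unit pose.

```bash
cat > h.py <<'E'
import numpy as np,pickle
from scipy.optimize import least_squares
def ray(s,uv,z):
    E=s["extrinsics"];R,t=E[:3,:3],E[:3,3];c=-R.T@t
    d=R.T@np.array([(uv[0]-s["cx"])/s["fx"],-(uv[1]-s["cy"])/s["fy"],-1]);return c+d*(z-c[2])/d[2]
E
python3 - <<'E'
from h import *
s=pickle.load(open("pics/top0.pkl","rb"))
px=lambda u,v:((u+.5)/5-.5+235,(v+.5)/5-.5+145)
d=[(111,394),(91,311),(117,231),(179,173),(261,154),(341,177),(400,236),(421,318),(397,400)]
P=np.array([ray(s,px(*q),.06)[:2] for q in d])
a=np.radians(135-30*np.arange(1,10))
f=lambda p:(p[:2]+.068*np.c_[np.cos(a+p[2]),np.sin(a+p[2])]-P).ravel()
r=least_squares(f,[.5,.1,0]);x,y,t=r.x;print("axis",x,y,"yaw deg",np.degrees(t),"rms",np.sqrt(np.mean(r.fun**2)))
R=np.array([[np.cos(t),-np.sin(t)],[np.sin(t),np.cos(t)]])
ax=np.array([x,y]);o=ax-R@[0,.045]
print("origin",o,"start pred",o+R@[-.01,-.085],[ray(s,px(570,257),z)[:2] for z in(.07,.08)])
for n,q in [("tip",(115,303)),("tail",(291,306))]:
    w=ray(s,px(*q),.094);print(n,w,np.linalg.norm(w[:2]-ax))
print("corners",[ (o+R@c).round(3) for c in ([-.08,.12],[-.08,-.12],[.08,-.12],[.08,.12])],[ray(s,px(*q),.06)[:2].round(3) for q in((131,537),(678,402),(585,55),(48,180))])
print("ink",ray(s,px(415,104),.105), (R.T@(ray(s,px(415,104),.105)[:2]-ax)))
print("soap cap",ray(s,(183,199),.2))
print("ink2",ray(s,px(62,67),.08))
print("pen",ray(s,(313,134),.115))
for n in range(2,7):
    b=t+np.radians(135-30*n);print(n,np.degrees(b),ax+.055*np.array([np.cos(b),np.sin(b)]))
E
```

```text
axis 0.5257431962586637 0.06367877949593323 yaw deg 15.38927265900344 rms 0.00016952645656999836
origin [0.5376851  0.02029225] start pred [ 0.55060057 -0.06431384] [array([ 0.55205826, -0.0652504 ]), array([ 0.5505242 , -0.06415641])]
tip [0.52481681 0.11833041 0.094     ] 0.054659483150517066
tail [0.52552609 0.04848194 0.094     ] 0.015198394565029466
corners [array([0.429, 0.115]), array([ 0.492, -0.117]), array([ 0.647, -0.074]), array([0.583, 0.157])] [array([0.433, 0.112]), array([ 0.494, -0.112]), array([ 0.64 , -0.072]), array([0.58 , 0.152])]
ink [0.60668638 0.00130988 0.105     ] [ 0.06148979 -0.08161301]
soap cap [0.51890598 0.23409172 0.2       ]
ink2 [0.62356914 0.14591241 0.08      ]
pen [0.66802252 0.01222916 0.115     ]
2 90.38927265900345 [0.52536952 0.11867751]
3 60.389272659003446 [0.55291895 0.11149591]
4 30.38927265900344 [0.57318666 0.09150175]
5 0.3892726590034409 [0.58074193 0.06405245]
6 -29.610727340996558 [0.57356033 0.03650302]
```

{"name": "play_rows", "arguments": {"jaw": -1, "rows": [[[1, -0.94, 0], 0], [[1, -0.94, 0], 0], [[1, -0.94, 0], 0], [[1, -0.94, 0], 0], [[1, -0.94, 0], 0], [[1, -0.94, 0], 0], [[1, -0.94, 0], 0], [[1, -0.94, 0], 0]]}}

```text
time_s: 1.1
position: [0.3277, -0.1987, 0.2561]
orientation: [[0.941, 0.34, -0.0], [0.34, -0.941, 0.0], [-0.0, -0.0, -1.0]]
contact_force: [0.4, -0.2, -0.6]
grip_width: 0.0
grasp_force: 0.0
```

```bash
python3 -c "
from station import bot
o=bot.get_obs();print(o['joints'],o['position'],o['grip_width'])"
```

```text
[-5.45035690e-01 -1.41801467e-01 -3.05180399e-01  1.40765783e+00
  2.38759696e-05  2.24998872e+00] [ 0.32768722 -0.19866774  0.25608744] 0.00017274763613012268
```

{"name": "play_rows", "arguments": {"rows": [[[0, 0, 0], -1], [[0, 0, 0], -1], [[0, 0, 0], -1], [[0, 0, 0], -1], [[0, 0, 0], -1], [[0, 0, 0], -1], [[0, 0, 0], -1], [[0, 0, 0], -1]]}}

```text
time_s: 2.1
position: [0.3273, -0.1999, 0.256]
orientation: [[0.257, 0.966, -0.001], [0.966, -0.257, 0.0], [0.0, -0.001, -1.0]]
contact_force: [-0.3, -0.9, 1.1]
grip_width: 0.001
grasp_force: 0.0
```

{"name": "play_rows", "arguments": {"rows": [[[0, 0, 0], -1], [[0, 0, 0], -1], [[0, 0, 0], -1], [[0, 0, 0], -1], [[0, 0, 0], -1], [[0, 0, 0], -1], [[0, 0, 0], -1], [[0, 0, 0], -1]]}}

```text
time_s: 3.1
position: [0.3273, -0.1999, 0.256]
orientation: [[-0.644, 0.765, -0.001], [0.765, 0.644, 0.0], [0.001, -0.0, -1.0]]
contact_force: [0.0, -0.2, -0.5]
grip_width: -0.004
grasp_force: 0.0
```

{"name": "play_rows", "arguments": {"rows": [[[0, 0, 0], -1], [[0, 0, 0], -1], [[0, 0, 0], -1], [[0, 0, 0], -1], [[0, 0, 0], -1], [[0, 0, 0], -1], [[0, 0, 0], -1], [[0, 0, 0], -0.35]]}}

```text
time_s: 4.1
position: [0.3273, -0.1999, 0.256]
orientation: [[-1.0, -0.009, -0.001], [-0.009, 1.0, 0.0], [0.001, 0.0, -1.0]]
contact_force: [0.7, 1.0, -0.3]
grip_width: -0.001
grasp_force: 0.0
```

{"name": "play_rows", "arguments": {"rows": [[[-0.45, 1, 0], 0], [[-0.45, 1, 0], 0], [[-0.45, 1, 0], 0], [[-0.45, 1, 0], 0], [[-0.45, 1, 0], 0], [[-0.45, 1, 0], 0], [[-0.45, 1, 0], 0], [[-0.45, 1, 0], 0]]}}

```text
time_s: 5.1
position: [0.4339, 0.0418, 0.256]
orientation: [[-1.0, -0.007, -0.001], [-0.007, 1.0, -0.0], [0.001, -0.0, -1.0]]
contact_force: [1.3, -0.5, 0.8]
grip_width: -0.0
grasp_force: 0.0
```

{"name": "play_rows", "arguments": {"rows": [[[-0.44, 0.73, 0], 0], [[-0.44, 0.73, 0], 0], [[-0.44, 0.73, 0], 0], [[0, 0, 1], 0], [[0, 0, 1], 0], [[0, 0, 1], 0], [[0, 0, 1], 0], [[0, 0, 0], 0]]}}

```text
time_s: 6.1
position: [0.471, 0.1064, 0.134]
orientation: [[-1.0, -0.007, -0.005], [-0.007, 1.0, -0.001], [0.005, -0.001, -1.0]]
contact_force: [-1.1, -0.5, 0.0]
grip_width: -0.001
grasp_force: 0.0
```

Run:
```python
from station import bot, imaging
import cv2,numpy as np
o=bot.get_obs();print(o['joints'],o['position'])
a=imaging.snapshot("wrist")["pixels"][:,:,::-1];b=imaging.snapshot("top")["pixels"][130:270,230:390,::-1];c=imaging.snapshot("scene")["pixels"][120:260,240:400,::-1]
f=lambda i:cv2.resize(i,(400,350),interpolation=cv2.INTER_CUBIC)
cv2.imwrite("pics/m1.png",np.hstack([f(b),f(c)]));cv2.imwrite("pics/w1.png",a)
```

```text
[ 2.22104078e-01  8.06590826e-02 -3.59998551e-01  1.13534156e+00
  2.18019314e-05  2.14881261e-01] [0.47101764 0.10637585 0.13402804]
```

View pics/m1.png

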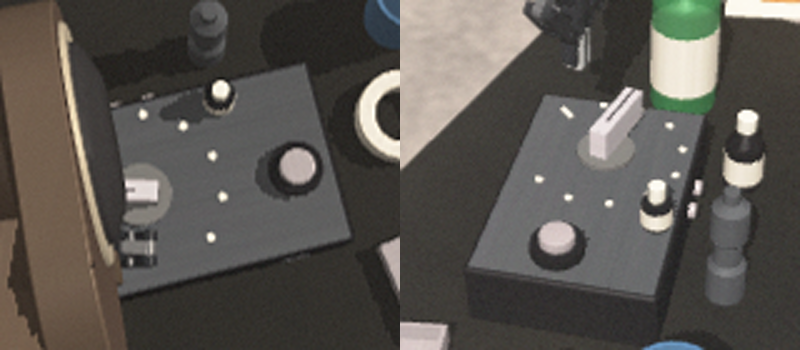

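View pics/w1.png

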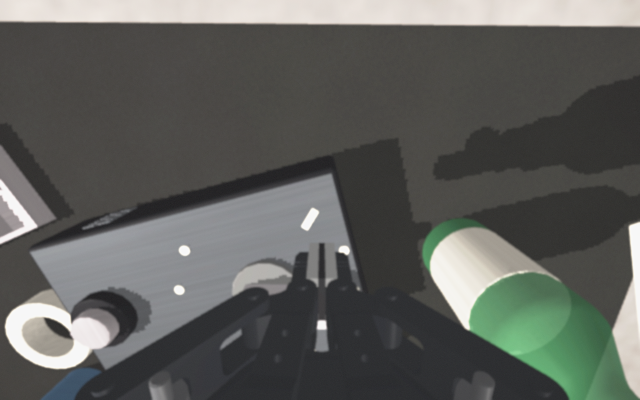

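The tip is clear of the bar, on its near side. I'll lower it and close up to the trailing face.

{"name": "play_rows", "arguments": {"rows": [[[0, 0, 0.6], 0], [[0, 0, 0.6], 0], [[-0.27, 0, 0], 0], [[-0.27, 0, 0], 0], [[-0.27, 0, 0], 0], [[-0.27, 0, 0], 0], [[0, 0, 0], 0], [[0, 0, 0], 0]]}}

```text
time_s: 7.25
position: [0.5052, 0.1069, 0.1002]
orientation: [[-1.0, -0.007, -0.0], [-0.007, 1.0, -0.0], [0.0, -0.0, -1.0]]
contact_force: [0.3, -0.2, -0.0]
grip_width: 0.001
grasp_force: 0.0
```

{"name": "play_rows", "arguments": {"rows": [[[-0.15, 0.06, 0], 0.87], [[-0.15, 0.06, 0], 0.87], [[-0.15, 0.06, 0], 0.87], [[-0.15, 0.06, 0], 0.87], [[-0.15, 0.06, 0], 0.87], [[0, 0, 0], 0], [[0, 0, 0], 0], [[0, 0, 0], 0]]}}

```text
time_s: 8.25
position: [0.5286, 0.1113, 0.1003]
orientation: [[-0.871, 0.491, -0.0], [0.491, 0.871, 0.0], [0.0, -0.0, -1.0]]
contact_force: [-0.1, -0.4, -0.4]
grip_width: 0.003
grasp_force: 0.0
```

Run:
```python
from station import bot, imaging
import cv2,numpy as np
b=imaging.snapshot("top")["pixels"][130:270,230:390,::-1];c=imaging.snapshot("scene")["pixels"][120:260,240:400,::-1]
f=lambda i:cv2.resize(i,(400,350),interpolation=cv2.INTER_CUBIC)
cv2.imwrite("pics/m2.png",np.hstack([f(b),f(c)]))
b=np.array([.5257,.0637]);p=bot.get_obs()['position'][:2]-b;o=bot.get_obs()['orientation'];print("in tool",o[:2,:2].T@p, "yaw",np.degrees(np.arctan2(o[1,0],o[0,0])))
```

```text
in tool [0.02080277 0.0428892 ] yaw 150.5390278725632
```

View pics/m2.png

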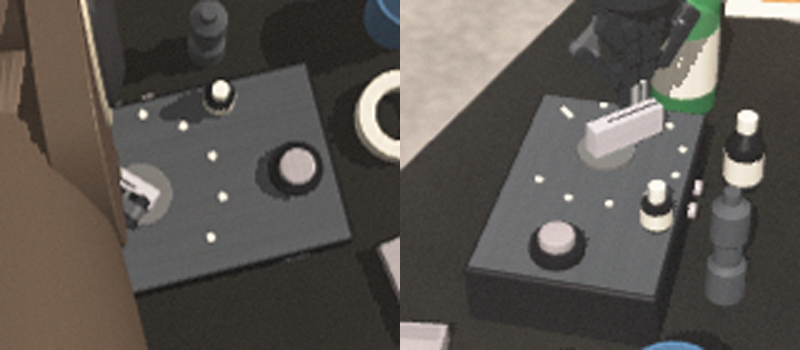

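The bar has rotated one click to dot 3, with the finger just behind its trailing face. The relative pose held, at about 21 and 43 mm from the axis. Two more clicks to go before the last one.

{"name": "play_rows", "arguments": {"rows": [[[-0.15, 0.06, 0], 0.87], [[-0.15, 0.06, 0], 0.87], [[-0.15, 0.06, 0], 0.87], [[-0.15, 0.06, 0], 0.87], [[-0.15, 0.06, 0], 0.87], [[0, 0, 0], 0], [[0, 0, 0], 0], [[0, 0, 0], 0]]}}

```text
time_s: 9.35
position: [0.5512, 0.1033, 0.1003]
orientation: [[-0.51, 0.86, -0.0], [0.86, 0.51, 0.0], [0.0, -0.0, -1.0]]
contact_force: [-0.1, 0.3, 0.6]
grip_width: 0.001
grasp_force: 0.0
```

{"name": "play_rows", "arguments": {"rows": [[[-0.15, 0.06, 0], 0.87], [[-0.15, 0.06, 0], 0.87], [[-0.15, 0.06, 0], 0.87], [[-0.15, 0.06, 0], 0.87], [[-0.15, 0.06, 0], 0.87], [[0, 0, 0], 0], [[0, 0, 0], 0], [[0, 0, 0], 0]]}}

```text
time_s: 10.35
position: [0.5669, 0.0851, 0.1003]
orientation: [[-0.013, 1.0, 0.0], [1.0, 0.013, 0.0], [0.0, 0.0, -1.0]]
contact_force: [-0.3, -0.8, -0.8]
grip_width: 0.006
grasp_force: 0.0
```

Run:
```python
from station import bot, imaging
import cv2,numpy as np
b=imaging.snapshot("top")["pixels"][130:270,230:390,::-1];c=imaging.snapshot("scene")["pixels"][120:260,240:400,::-1]
f=lambda i:cv2.resize(i,(400,350),interpolation=cv2.INTER_CUBIC)
cv2.imwrite("pics/m3.png",np.hstack([f(b),f(c)]))
b=np.array([.5257,.0637]);p=bot.get_obs()['position'][:2]-b;o=bot.get_obs()['orientation'];print("in tool",o[:2,:2].T@p, "yaw",np.degrees(np.arctan2(o[1,0],o[0,0])))
```

```text
in tool [0.02087012 0.04146784] yaw 90.73613469371416
```

View pics/m3.png

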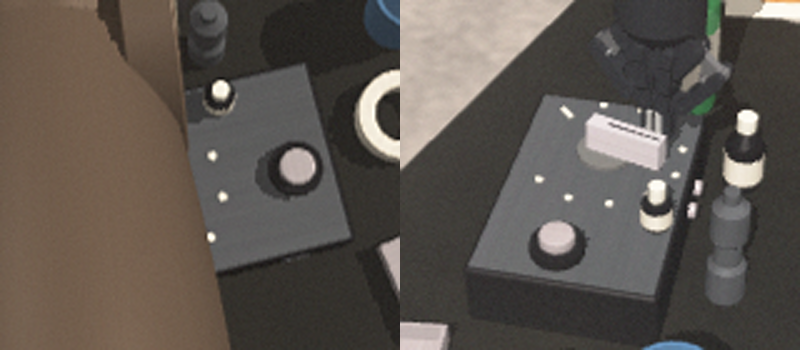

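The finger sits at the dot 5 heading. The last click is a 24° push, then I'll back off and lift.

{"name": "play_rows", "arguments": {"rows": [[[-0.15, 0.06, 0], 0.87], [[-0.15, 0.06, 0], 0.87], [[-0.15, 0.06, 0], 0.87], [[-0.15, 0.06, 0], 0.87], [[0, 0, 0], 0], [[0, 0, 0], 0], [[0.4, 0, 0], 0], [[0.2, 0, 0], 0]]}}

```text
time_s: 11.45
position: [0.579, 0.0838, 0.1003]
orientation: [[0.393, 0.919, 0.0], [0.919, -0.393, 0.0], [0.0, 0.0, -1.0]]
contact_force: [0.7, 0.0, -0.1]
grip_width: -0.001
grasp_force: 0.0
```

{"name": "play_rows", "arguments": {"rows": [[[0, 0, -1], 0], [[0, 0, -1], 0], [[0, 0, 0], 0], [[0, 0, 0], 0], [[0, 0, 0], 0], [[0, 0, 0], 0], [[0, 0, 0], 0], [[0, 0, 0], 0]]}}

```text
time_s: 12.45
position: [0.5785, 0.0827, 0.1601]
orientation: [[0.395, 0.919, -0.0], [0.919, -0.395, -0.0], [-0.0, -0.0, -1.0]]
contact_force: [-0.5, 0.1, -0.2]
grip_width: 0.001
grasp_force: 0.0
```

Run:
```python
from station import bot, imaging
import cv2,numpy as np
s=imaging.snapshot("scene")
im=s["pixels"][:,:,::-1].copy();E=s["extrinsics"]
c=cv2.resize(im[130:250,260:390],None,fx=5,fy=5,interpolation=cv2.INTER_CUBIC)
for n in(5,6,7):
    b=np.radians(15.39+135-30*n);w=np.array([.5257+.055*np.cos(b),.0637+.055*np.sin(b),.094,1]);q=E@w
    u=s["cx"]-s["fx"]*q[0]/q[2];v=s["cy"]+s["fy"]*q[1]/q[2];print(n,(u-260)*5,(v-130)*5)
    cv2.circle(c,(int((u-260)*5),int((v-130)*5)),4,(0,0,255),1)
cv2.imwrite("pics/m4.png",c)
o=bot.get_obs();print(o['position'],o['orientation'][:2,:2])
b=np.array([.5506,-.0643]);print("to start, tool mm",1000*o['orientation'][:2,:2].T@(b-o['position'][:2]))
```

```text
5 420.52790744564334 230.50491222344945
6 375.7493701889976 262.3907199212445
7 310.7207794311239 275.7956706139105
[0.57855503 0.08273438 0.1601989 ] [[ 0.39465232  0.91883052]
 [ 0.91883052 -0.39465233]]
to start, tool mm [-146.13219371   32.34152618]
```

View pics/m4.png

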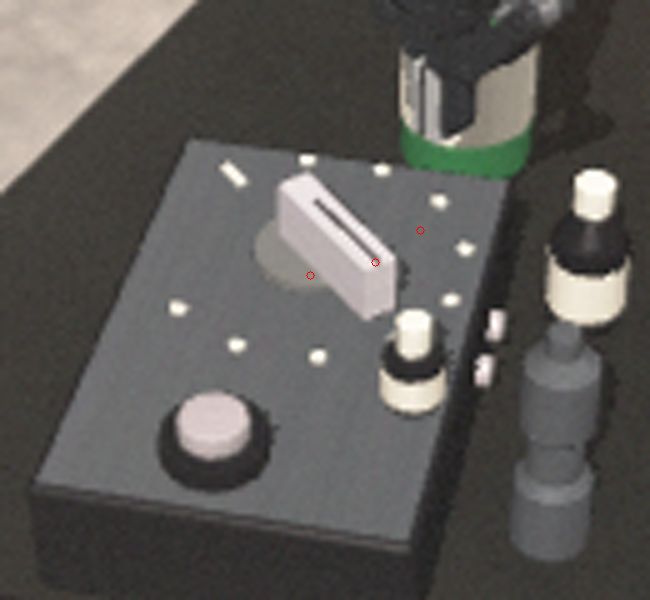

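The pointer tip is at crop (377,263), matching the predicted dot 6 position (376,262), and nothing else has moved. Next is the start button.

{"name": "play_rows", "arguments": {"rows": [[[-0.97, 0.215, 0], 0], [[-0.97, 0.215, 0], 0], [[-0.97, 0.215, 0], 0], [[-0.97, 0.215, 0], 0], [[-0.99, 0.215, 0], 0], [[0, 0, 0.8], 0], [[0, 0, 0.8], 0], [[0, 0, 0], 0]]}}

```text
time_s: 13.5
position: [0.5492, -0.0642, 0.1106]
orientation: [[0.395, 0.919, -0.004], [0.919, -0.395, 0.0], [-0.001, -0.003, -1.0]]
contact_force: [0.1, -0.8, 0.3]
grip_width: 0.001
grasp_force: 0.0
```

Run:
```python
from station import bot, imaging
import cv2,numpy as np
from h import *
s=imaging.snapshot("scene");im=s["pixels"][:,:,::-1]
for z in(.075,.08,.085):print(z,ray(s,(260+214.5/5-.4,130+418.5/5-.4),z))
cv2.imwrite("pics/m5.png",cv2.resize(im[130:250,260:390],None,fx=4,fy=4,interpolation=cv2.INTER_CUBIC))
print(bot.get_obs()['position'])
```

```text
0.075 [ 0.54935392 -0.05922892  0.075     ]
0.08 [ 0.5521681  -0.06364188  0.08      ]
0.085 [ 0.55498229 -0.06805484  0.085     ]
[ 0.55004435 -0.06418174  0.11202674]
```

View pics/m5.png

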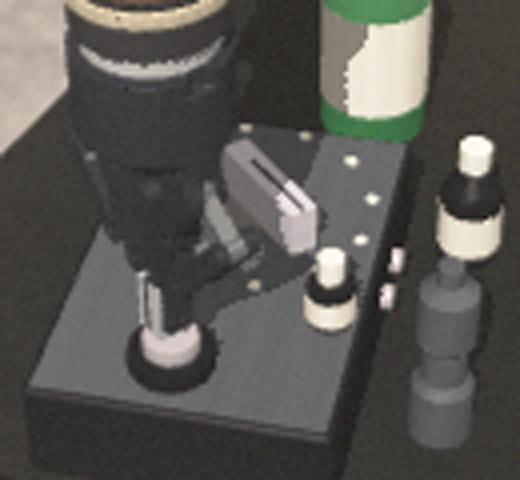

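The fingertip is centred over the button at crop (168,340), whose top is at z of about 0.08. I'm pressing in small steps.

{"name": "play_rows", "arguments": {"rows": [[[0, 0, 0.1], 0], [[0, 0, 0.1], 0], [[0, 0, 0.08], 0], [[0, 0, 0.08], 0], [[0, 0, 0], 0], [[0, 0, 0], 0], [[0, 0, 0], 0], [[0, 0, 0], 0]]}}

```text
time_s: 14.55
position: [0.5511, -0.0642, 0.1018]
orientation: [[0.395, 0.919, 0.001], [0.919, -0.395, 0.0], [0.001, 0.001, -1.0]]
contact_force: [2.9, 0.5, 5.0]
grip_width: -0.003
grasp_force: 2.2
```

{"name": "play_rows", "arguments": {"rows": [[[0, 0, 0.05], 0], [[0, 0, 0.05], 0], [[0, 0, 0], 0], [[0, 0, 0], 0], [[0, 0, 0], 0], [[0, 0, 0], 0], [[0, 0, 0], 0], [[0, 0, 0], 0]]}}

```text
time_s: 15.55
position: [0.5512, -0.0642, 0.1008]
orientation: [[0.395, 0.919, 0.003], [0.919, -0.395, -0.0], [0.001, 0.003, -1.0]]
contact_force: [-1.7, 1.6, 17.4]
grip_width: 0.003
grasp_force: 9.2
```

Force has jumped to 17 N with almost no further travel, so the button is fully down. I'm releasing it and rising clear.

{"name": "play_rows", "arguments": {"rows": [[[0, 0, -0.4], 0], [[0, 0, -0.8], 0], [[0, 0, -1], 0], [[0, 0, -1], 0], [[0, 0, -1], 0], [[0, 0, -1], 0], [[0, 0, 0], 0], [[0, 0, 0], 0]]}}

```text
time_s: 16.55
position: [0.5498, -0.0642, 0.2531]
orientation: [[0.395, 0.919, -0.003], [0.919, -0.395, 0.0], [-0.001, -0.003, -1.0]]
contact_force: [0.4, 0.9, -0.4]
grip_width: 0.002
grasp_force: 0.0
```

Run:
```python
from station import bot, imaging
import cv2
im=imaging.snapshot("scene")["pixels"][:,:,::-1]
cv2.imwrite("pics/m6.png",cv2.resize(im[60:330,180:420],None,fx=2.2,fy=2.2,interpolation=cv2.INTER_CUBIC))
print(bot.get_obs()['position'])
```

```text
[ 0.54969023 -0.06417639  0.25279377]
```

View pics/m6.png

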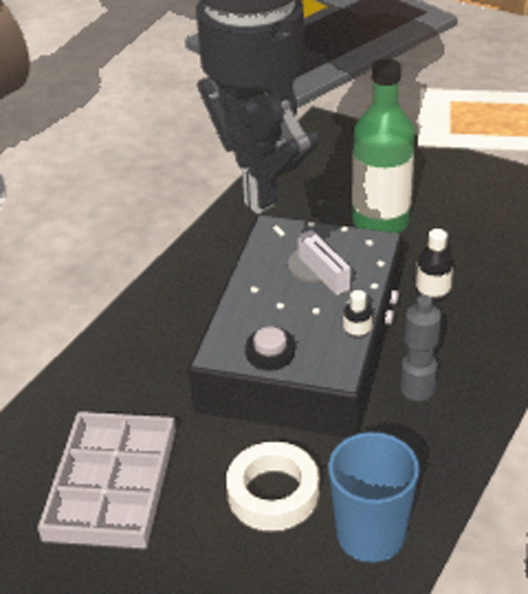

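The pointer is on dot 6 with its tip at (342,275). The button is back up at (269,340), everything else is still standing in place, and the arm is clear.

```bash
python3 -c "
from station import order
print(order.close_job())"
```

```text
the job is handed in; nothing more can be done
None
```

The selector was pushed click by click from dot 2 to dot 6, then start was pressed fully (about 17 N) and released, nothing else was moved, and the job was handed in after about 17 s of robot time.

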